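Slacken the lathe's drive belt and hold its cover open

TASK

Get the lathe ready for a belt change: first raise the red-balled motor tension lever to 45 degrees above level (the yellow mark) and leave it there. Then tug the blue belt cover up by its knob before touching its brass bolt, since the worn bolt does not always catch; if it is caught, draw the bolt knob back towards you, then lift the cover at least 35 degrees by its knob. Finish while still holding the cover open like that, because it falls shut by itself, and leave the other things on and around the lathe where they are.

Things in the scene. Friction and masses are not known exactly. Their poses are not given: they have to be found in the camera images.
- lathe: bench wood lathe fixed to the bench, placed and turned a little differently each time. Origin on the bench under its headstock; x points away from the robot, y along the spindle to the left end, z up. White headstock: x -85 to 85 mm, y -170 to 90, flat top at z 235. A handwheel sticks out left to y 134 (x -23 to 67, z 133 to 223). Bed, chuck and tailstock reach to y -580, under 260 mm high
- tension_lever (a joint): angle of the motor tension lever on the headstock's left cheek, rad: 0 = level, pointing at the robot (lathe -x), growing as its ball is raised; 0.785 = 45 degrees, at the yellow mark on its plate. Starts at 0 to 0.35; stops at -0.15 and 1.25. Turns about lathe y, stiff (about 6 N at the ball), stays where it is left
- lever_ball (a point): centre of the red ball, 32 mm across, at the end of the tension lever, 140 mm from its pivot. The arm, 12 mm thick, runs from ball to pivot, so the ball is best pinched along lathe y. It is 65 to 113 mm above the bench at the start, 164 mm at 45 degrees
- lever_pivot (a point): the tension lever's pivot, in the plane of the ball, 65 mm above the bench, 28 mm left of the headstock's cheek
- belt_cover (a joint): opening angle of the blue belt cover, rad: 0 = shut, growing as its front edge rises; stop at 0.95. About 0.45 kg (3 N to lift at the knob); it falls shut when let go. If the bolt has caught it, it still has some play: it rises about 0.035 rad (3 mm at the knob) and stops hard
- cover_knob (a point): centre of the black ball knob, 30 mm across, near the front edge of the blue belt cover on the headstock's top. The centre is 30 mm above the cover, on a stem 12 mm thick. The cover is a plate 111 mm (x) by 170 mm (y), 6 mm thick, lying on the headstock's top. Knob 271 mm above the bench when shut, 317 mm at 0.65 rad
- cover_hinge (a point): point on the cover's hinge line, straight behind the knob: the hinge runs along lathe y, 88 mm behind (lathe +x) and 36 mm below the knob's centre when the cover is shut
- catch_knob (a point): middle of the brass pin knob of the cover's sliding bolt: upright, 18 mm across, its top 38 mm and this point 22 mm above the flat ledge in front of the cover; 39 mm in front (-x) and 75 mm right (-y) of the cover knob. Looks the same whether caught or not (the keeper inside is loose). Drawn 12 to 18 mm (stop) to lathe -x it frees the cover; takes 3 to 4 N, stays where left
- wax_tin_mid (a point): a flat round yellow-and-brass wax tin, 58 mm across, 27 mm high, on top of the lathe's bearing housing right of the catch; point at its centre. To be left alone
- chuck_key_mid (a point): a T-shaped steel chuck key lying on the bench in front of the headstock, 85 x 82 mm, 12 to 16 mm high; point at its middle. To be left alone
- gouge_mid (a point): a turning gouge lying on the bench in front of the bed, 400 mm long, wooden handle, 30 mm high; point near its middle. To be left alone
- blank_mid (a point): a round pale wood blank, 90 mm across, 60 mm high; point at its centre. To be left alone
- bowl_mid (a point): a small dark wooden bowl, 110 mm across, 45 mm high; point at its centre. To be left alone
- sanding_block_mid (a point): a cork sanding block, 100 x 60 x 32 mm; point at its centre. To be left alone
- spanner_grip (a point): a steel spanner 180 mm long lying on the bench; point on its shank. To be left alone

How it is judged:
On the way, in this order (a step that is already met when the one before it is completed fails the run):
1. the tension lever is at 45 degrees above level, within 7 degrees (value of joint tension_lever between 0.665 and 0.905 rad), for 0.3 s.
2. the cover is tugged: it rises at least 0.015 rad while the bolt knob is still where it was (within 4 mm) (value of joint belt_cover above 0.015 rad and distance of catch_knob from where it was at the start of the episode below 0.004 m), for 0.1 s.
3. the cover is held open by the fingers, at least 0.58 rad (33 degrees) (value of joint belt_cover above 0.58 rad and contact force between the fingers and belt_cover above 0.4 N), for 0.2 s.
At the end, for the whole second after the job is handed in: the gripper's fingers are still holding the belt cover open and at rest, at 0.58 rad (33 degrees) or more, with a contact force over 0.4 N, and the tension lever still stands at 45 degrees within 7 degrees (all of step 1 and all of step 3 and velocity of joint belt_cover between -0.15 and 0.15 rad/s); the arm keeps its last pose, push and grip.
It fails at once if the wax tin on the lathe is shifted by more than 30 mm (distance of wax_tin_mid from where it was at the start of the episode above 0.03 m).
It fails at once if the chuck key or the gouge is shifted by more than 30 mm (distance of any of chuck_key_mid, gouge_mid from where it was at the start of the episode above 0.03 m).
It fails at once if the wood blank is shifted by more than 30 mm (distance of blank_mid from where it was at the start of the episode above 0.03 m).
It fails at once if the bowl, sanding block or spanner is shifted by more than 30 mm (distance of any of bowl_mid, sanding_block_mid, spanner_grip from where it was at the start of the episode above 0.03 m).
It also fails if it takes over 64 s, if anything falls off the work surface, if the arm or the gripper's body presses on something with over 40 N, if the wrist force passes 120 N, or if a joint passes its speed limit or range.

ROBOT

A 6-joint arm with a two-finger parallel gripper is mounted at the origin on the work surface. World frame = base frame: x ahead of the robot, y to its left, z up, the work surface at z = 0. Lengths are in m, angles in rad, forces in N, time in s.
With the tool pointing down it reaches from about 0.225 to 0.875 m from the base axis. Payload 3.4 kg.
Tool frame: the origin (TCP) lies between the finger pads; the fingertips stand 19 mm ahead of it and the grasp point (between the pads) is the TCP (manip.tip_reach is the distance from the TCP to the fingertips, in m); z points along the fingers, x is the direction in which the jaws open and shut, and the axes are right-handed (so a half turn about z gives the same grasp; the last joint's range is limited). The gripper opens to 85 mm and grips with 20 to 120 N. Pads are 22 mm wide; open, the fingers measure 114 mm over their backs; the gripper's body (76 mm by 85 mm) begins 54 mm behind the grasp point. The pads swing forward as they close: fully open they stand 13 mm farther back than shut.
Start: joints at [-1.373, 0.276, 1.505, -0, 1.361, -0.121], TCP at [0.18, -0.546, 0.25] pointing down, gripper open.
Joint ranges: [-2.89, 2.89], [-0.75, 2.08], [0.22, 2.7], [-1.18, 4.32], [0.11, 2.71], [-2.7, 2.7]. Speed limits (rad/s): [2.57, 2.57, 3.14, 3.14, 3.14, 3.14].

INTERFACE

Orientations are given as a unit quaternion [w, x, y, z].
In Python, from rig import manip gives the robot as it stands.
- The arm moves only by the tool send_rows, never from a script. Its arguments are lists of equal length, an entry for each row: "delta_pos": the shift along the tool's x, y, z normalised to -1 to 1, where 1 is 40 cm, a list of three; "angular": the turn, a rotation vector about the tool's x, y, z normalised to -1 to 1, where 1 is 0.08 rad, a list of three. A call has 1 to 5 rows; each row shifts and turns the commanded pose from where the row before left it, along the tool's axes as they then stand; what a row does not reach is not made up. A row lasts 1/12 s, in which the tool goes at most 41.7 mm and 7.16 degrees, less where a joint would pass 70% of its speed; a pose out of reach is approached as far as the arm can. A call with a number of a shift or a turn outside -1 to 1 is refused whole. A call with a gripper value outside its range is refused whole. "hand" is the finger opening in mm, from 0 to 85.4, set as the call begins (left out, the last holds). The fingers move at their own pace and stop on an object; "squeeze" is the grip in N (left out, the last holds). Time passes only in rows, so rows that do not move let the fingers close. It gives the time, the measured TCP pose, the force and the opening at its end, in the units of the state.
- manip.get_state(): the state, without advancing time (a new reading comes with each control period).
- manip.get_image(name): name is "scene" or "top"; returns the picture (420x560x3 uint8, blue, green, red); there is no depth.
- manip.calibration(name): a dict with "fx", "fy", "cx", "cy" (pixels), "camera_from_world" (4x4, takes a point from world to camera coordinates). Camera axes: x right, y up, looking along -z (the intrinsics and any distortion apply to the point x, -y, -z); pixel columns grow to the right and rows downward; lengths in m; the calibration is good to about 2 mm. A picture is of the moment at which its call begins. calibration takes no time and is no camera call.
- manip.sign_off(): hands the job in, once; it reports no verdict.
The state is a dict: "clock": time; "qpos": joint angles; "qd": joint speeds; "effort": joint torques, N m; "position": TCP position; "ee_rot": TCP orientation; "contact_force": force on the tool from outside, world axes, zero at the start; "moment": the same for the moment, N m; "width": finger opening in m.
Only numpy, scipy, OpenCV 4.12 (cv2) and the standard library are available. Lean on these libraries where they do the work, as an engineer would, in place of code of your own. Each camera call takes 0.05 s, during which the arm holds its last target.

## Working session

There is one attempt and no reset: what is moved stays moved. The work goes in short steps, Python scripts to look and compute and a tool call to move; the robot and the scene stay as the last step left them, time stands still between calls to the robot, and variables do not carry over. Pictures are saved under pics/ and viewed, and the job is handed in when it is done.

Besides the shell and the picture viewer there is one more tool, called after "Call:" as a command line: name --argument value ..., lists and objects as JSON in quotes. send_rows: Moves the arm, as the interface text tells. Scaled input: -1 to 1 covers 40 cm each way for a shift and 0.08 rad each way for a turn. Its arguments: {"type":"object","properties":{"delta_pos":{"type":"array","items":{"type":"array","items":{"type":"number"}}},"angular":{"type":"array","items":{"type":"array","items":{"type":"number"}}},"hand":{"type":"number"},"squeeze":{"type":"number"}},"required":["delta_pos","angular"]}

```bash
mkdir -p pics; ls
python3 - <<'E'
from rig import manip
import cv2
for n in("scene","top"):
    cv2.imwrite(f"pics/{n}0.png",manip.get_image(n)); c=manip.calibration(n); print(n,c)
s=manip.get_state(); print(s)
E
```

```text
pics
scene {'fx': 473.81448084967116, 'fy': 473.81448084967116, 'cx': 284.5212341267239, 'cy': 219.08556830890672, 'camera_from_world': array([[ 0.9988448 , -0.04597296, -0.01398415, -0.57048353],
       [ 0.04083859,  0.65878267,  0.75122407, -0.18076482],
       [-0.02532348, -0.75092735,  0.65989912, -1.59060682],
       [ 0.        ,  0.        ,  0.        ,  1.        ]])}
top {'fx': 418.8027874296253, 'fy': 418.8027874296253, 'cx': 281.90158226364423, 'cy': 206.70596343591887, 'camera_from_world': array([[ 0.01266389, -0.99987311, -0.00966378,  0.01547591],
       [ 0.99533459,  0.01168075,  0.09577376, -0.57543806],
       [-0.09564872, -0.01083157,  0.99535622, -1.32410798],
       [ 0.        ,  0.        ,  0.        ,  1.        ]])}
{'clock': 0.1, 'qpos': array([-1.37296979e+00,  2.76556504e-01,  1.50595624e+00,  4.77417168e-05,
        1.36069960e+00, -1.20995344e-01]), 'qd': array([ 0.00249396, -0.00022308, -0.00422684,  0.00014374, -0.00148519,
        0.00017853]), 'effort': array([ 1.89854363e-03, -4.17698765e+01, -2.46404618e+01, -1.67028111e-04,
        5.73807542e-03,  9.84272077e-07]), 'position': array([ 0.18016435, -0.54561414,  0.24953211]), 'ee_rot': array([-5.67356587e-04,  8.10381909e-01, -5.85901447e-01, -5.78356682e-04]), 'contact_force': array([0.93258738, 0.45116069, 0.35904036]), 'moment': array([ 0.01783364, -0.03410376,  0.01522177]), 'width': 0.08548182426314202}
```

View pics/scene0.png

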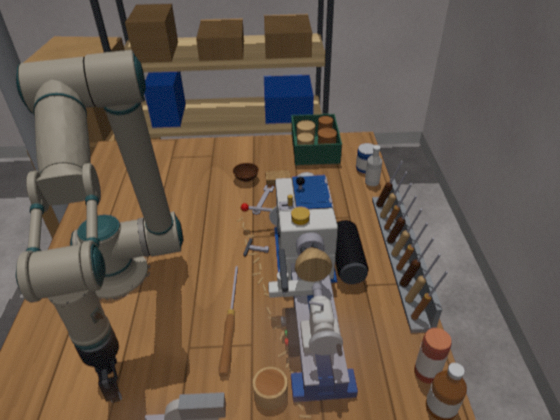

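View pics/top0.png

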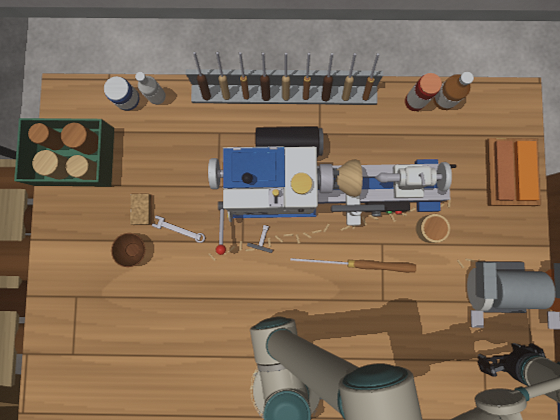

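The scene view shows the red ball at about (244,207), the black knob at (300,181), the brass catch at (290,200) and the tin at (300,216). The top view shows the ball at (221,250), the knob at (247,179) and the catch at (276,192). Next I'll enlarge both views and triangulate.

```bash
cat > h.py <<'E'
import numpy as np, cv2
from rig import manip
def ray(n,uv):
    c=manip.calibration(n); T=c["camera_from_world"]; R=T[:3,:3]; t=T[:3,3]
    d=np.array([(uv[0]-c["cx"])/c["fx"],-(uv[1]-c["cy"])/c["fy"],-1.])
    d=R.T@d; return -R.T@t, d/np.linalg.norm(d)
def plane(n,uv,z):
    o,d=ray(n,uv); return o+d*(z-o[2])/d[2]
def tri(a,b):
    o1,d1=ray("scene",a);o2,d2=ray("top",b)
    s=np.linalg.lstsq(np.c_[d1,-d2],o2-o1,rcond=None)[0]
    p,q=o1+s[0]*d1,o2+s[1]*d2
    return (p+q)/2,np.linalg.norm(p-q)
def proj(n,p):
    c=manip.calibration(n); T=c["camera_from_world"]; q=T[:3,:3]@np.asarray(p)+T[:3,3]
    return np.array([c["cx"]+c["fx"]*q[0]/-q[2], c["cy"]-c["fy"]*q[1]/-q[2]])
E
python3 - <<'E'
import cv2,numpy as np
from h import *
a=cv2.imread("pics/scene0.png");b=cv2.imread("pics/top0.png")
cv2.imwrite("pics/s_crop.png",cv2.resize(a[150:290,220:380],None,fx=4.5,fy=4.2,interpolation=cv2.INTER_CUBIC))
cv2.imwrite("pics/t_crop.png",cv2.resize(b[125:275,120:340],None,fx=3.6,fy=3.6,interpolation=cv2.INTER_CUBIC))
P={}
for n,im in(("scene",a),("top",b)):
    hsv=cv2.cvtColor(im,cv2.COLOR_BGR2HSV)
    def cc(m,nm):
        k,l,st,c=cv2.connectedComponentsWithStats(m.astype(np.uint8))
        for i in range(1,k):
            if st[i,4]>12: print(n,nm,st[i],c[i].round(1))
    H,S,V=cv2.split(hsv)
    cc(((H<6)|(H>174))&(S>170)&(V>70),"red")
    cc((H>100)&(H<130)&(S>120)&(V>60),"blue")
    cc((V<45),"black")
    cc((H>20)&(H<32)&(S>130)&(V>120),"yellow")
E
```

```text
scene red [241 203   7   8  42] [244.1 206.8]
scene blue [ 144   72   36   55 1575] [161.8  99. ]
scene blue [ 264   75   49   48 2036] [287.2  97.3]
scene blue [358 151  12   8  32] [363.2 154.9]
scene blue [293 176  39  32 949] [311.9 192.5]
scene blue [275 228   5  42  84] [277.1 246.7]
scene blue [331 272   6  10  31] [333.8 278.2]
scene blue [292 374  12  22 228] [297.4 384.7]
scene blue [347 377  10  16  91] [351.6 385.9]
scene black [ 91   0  20  51 334] [100.   24.4]
scene black [116   0  12  41 170] [122.1  16.7]
scene black [318   0   5  35 135] [320.1  16.5]
scene black [323   0  10 113 523] [327.7  54. ]
scene black [137  67   8  34 164] [140.9  82.8]
scene black [316  68   5  29  94] [317.9  82.2]
scene black [87 85  9 22 33] [90.8 97.1]
scene black [18 89 10 18 31] [21.7 97.1]
scene black [ 81 103   5   9  18] [ 83.5 106.5]
scene black [103 102  38  13 128] [123.6 109.9]
scene black [294 116  26  16 126] [307.8 120.4]
scene black [332 121   5  10  26] [333.9 125.3]
scene black [336 134   4   9  23] [337.  138.9]
scene black [294 146  47  19 687] [316.5 154.5]
scene blac
[... 1172 characters left out ...]
op black [  17  121   82   58 1071] [ 36.6 145. ]
top black [  21  120   93   67 1026] [ 94.7 162.2]
top black [256 127  63  13 582] [287.8 131.7]
top black [256 143  64  14 104] [294.1 146.2]
top black [  0 146  16  13 131] [  7.2 152.3]
top black [451 165   5   3  14] [452.9 165.9]
top black [242 174  10   9  55] [247.2 178.1]
top black [418 201  14   1  14] [424.5 201. ]
top black [365 202  19   3  24] [372.5 202.3]
top black [381 210  26   2  32] [393.8 210.3]
top black [260 318  31   5  49] [275.2 319.2]
top black [478 343  66  42 948] [510.1 359.8]
top black [343 364  65  24 486] [374.2 372.2]
top yellow [292 174  19   8  32] [301.6 176.3]
top yellow [348 261   6   6  27] [350.6 263.7]
```

View pics/s_crop.png

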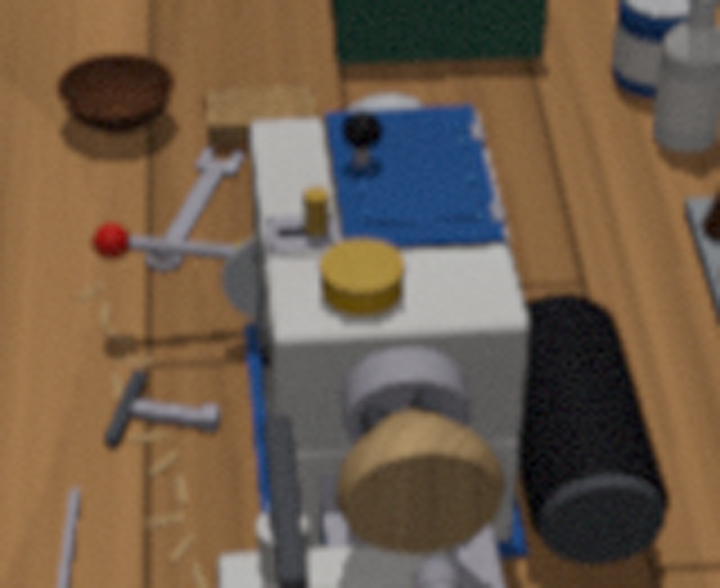

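View pics/t_crop.png

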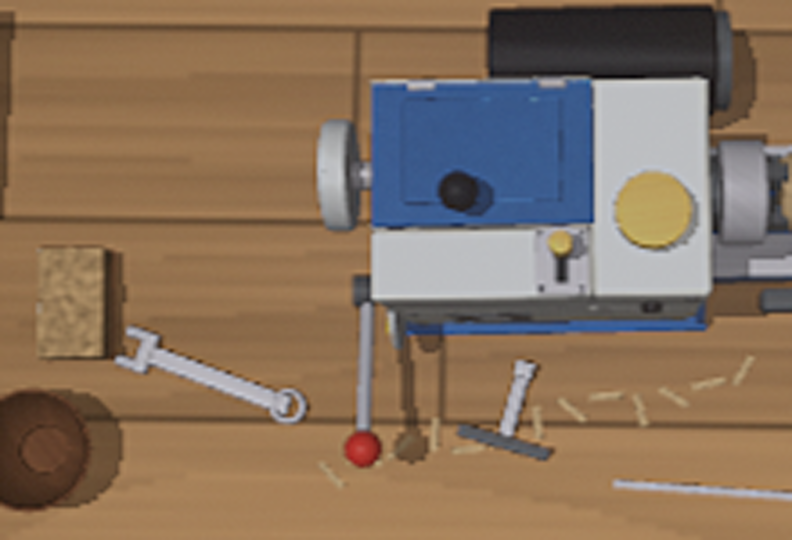

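Run:
```python
from h import *
np.set_printoptions(precision=4,suppress=True)
s=lambda u,v:(220+u/4.5,150+v/4.2)
t=lambda u,v:(120+u/3.6,125+v/3.6)
print("ball",tri((244.1,206.8),(220.5,249.3)))
print("knob",tri((300.1,180.9),(247.1,178)))
print("knob top z.271",plane("top",(247.1,178),.271),plane("scene",(300.1,180.9),.271))
print("catchtop",tri(s(316,191),t(560,241)), plane("top",t(560,241),.273),plane("scene",s(316,191),.273))
print("tin top",plane("top",t(654,208),.262))
# edges
A=plane("top",t(372,298),.235);B=plane("top",t(708,296),.235);print("front edge",A,B,np.arctan2(*(A-B)[[0,1]]))
A=plane("top",t(372,226),.241);B=plane("top",t(592,223),.241);print("cover front",A,B,np.linalg.norm(A-B),np.arctan2(*(A-B)[[0,1]]))
A=plane("top",t(372,84),.241);B=plane("top",t(592,79),.241);print("cover back",A,B,np.arctan2(*(A-B)[[0,1]]))
A=plane("top",t(592,79),.235);B=plane("top",t(592,295),.235);print("right",A,B)
p=tri((244.1,206.8),(220.5,249.3))[0]
print("pivot z.065",plane("top",t(361,288),.065))
```

```text
ball (array([0.4368, 0.207 , 0.0938]), np.float64(0.0007694851561393456))
knob (array([0.629 , 0.1138, 0.2688]), np.float64(0.0020987636369371584))
knob top z.271 [0.6276 0.1135 0.271 ] [0.6298 0.1112 0.271 ]
catchtop (array([0.5925, 0.0373, 0.2718]), np.float64(0.003323622144589883)) [0.5907 0.0371 0.273 ] [0.5941 0.0361 0.273 ]
tin top [ 0.6177 -0.0322  0.262 ]
front edge [0.5505 0.1803 0.235 ] [ 0.555  -0.0746  0.235 ] -0.017730361832807122
cover front [0.6048 0.1808 0.241 ] [0.609  0.0139 0.241 ] 0.16694744742972686 -0.025033909760470863
cover back [0.7145 0.1837 0.241 ] [0.7201 0.0153 0.241 ] -0.033470925341628384
right [0.7216 0.0153 0.235 ] [0.5547 0.0133 0.235 ]
pivot z.065 [0.5747 0.2159 0.065 ]
```

Call:
send_rows --delta_pos '[[0,0,-0.03],[0,0,-0.03],[0,0,-0.03],[0,0,-0.03],[0,0,0]]' --angular '[[0,0,0.92],[0,0,0.92],[0,0,0.92],[0,0,0.92],[0,0,0]]' --hand 60 --squeeze 40

```text
clock: 0.52
position: [0.1804, -0.547, 0.3003]
ee_rot: [0.001, 0.715, -0.699, 0.002]
contact_force: [0.5, -0.1, 0.3]
width: 0.06
```

Call:
send_rows --delta_pos '[[-0.095,-0.03,0],[-0.095,-0.04,0],[-0.095,-0.04,0],[-0.095,-0.04,0],[-0.095,-0.04,0]]' --angular '[[0,0,0],[0,0,0],[0,0,0],[0,0,0],[0,0,0]]'

```text
clock: 0.93
position: [0.2515, -0.352, 0.2972]
ee_rot: [-0.0, 0.716, -0.698, -0.001]
contact_force: [0.8, -0.8, 0.8]
width: 0.0601
```

Call:
send_rows --delta_pos '[[-0.095,-0.04,0],[-0.095,-0.04,0],[-0.095,-0.04,0],[-0.095,-0.04,0],[-0.095,-0.04,0]]' --angular '[[0,0,0],[0,0,0],[0,0,0],[0,0,0],[0,0,0]]'

```text
clock: 1.35
position: [0.3266, -0.1602, 0.2976]
ee_rot: [-0.0, 0.716, -0.698, -0.0]
contact_force: [2.4, -0.2, 0.7]
width: 0.0599
```

Call:
send_rows --delta_pos '[[-0.095,-0.03,0],[-0.095,-0.03,0],[-0.095,-0.03,0],[-0.095,-0.03,0],[-0.095,-0.03,0]]' --angular '[[0,0,0],[0,0,0],[0,0,0],[0,0,0],[0,0,0]]'

```text
clock: 1.77
position: [0.3817, 0.0311, 0.2976]
ee_rot: [0.0, 0.716, -0.698, -0.0]
contact_force: [1.0, -0.5, -0.3]
width: 0.0602
```

Call:
send_rows --delta_pos '[[-0.087,-0.03,0],[-0.087,-0.03,0],[-0.087,-0.03,0],[-0.087,-0.03,0.05],[-0.087,-0.03,0.05]]' --angular '[[0,0,0],[0,0,0],[0,0,0],[0,0,0],[0,0,0]]'

```text
clock: 2.18
position: [0.4384, 0.2063, 0.2582]
ee_rot: [-0.001, 0.717, -0.697, 0.001]
contact_force: [0.6, -0.5, 0.7]
width: 0.0602
```

Call:
send_rows --delta_pos '[[0,0,0.08],[0,0,0.08],[0,0,0],[0,0,0]]' --angular '[[0,0,0],[0,0,0],[0,0,0],[0,0,0]]'

```text
clock: 2.52
position: [0.4363, 0.2037, 0.1928]
ee_rot: [0.002, 0.716, -0.698, -0.001]
contact_force: [1.0, 0.8, 1.0]
width: 0.06
```

Run:
```python
from h import *
print(manip.get_state()["position"])
for n in("scene","top"):
    im=manip.get_image(n); u,v=proj(n,(.437,.207,.094)).astype(int)
    cv2.imwrite(f"pics/{n}1.png",cv2.resize(im[v-50:v+50,u-60:u+60],None,fx=5,fy=5,interpolation=cv2.INTER_CUBIC))
    print(u,v)
```

```text
[0.4362678  0.20373139 0.19279318]
244 206
220 249
```

View pics/scene1.png

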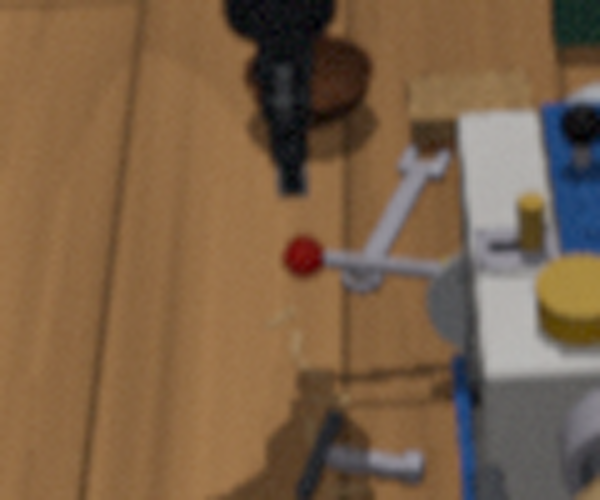

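View pics/top1.png

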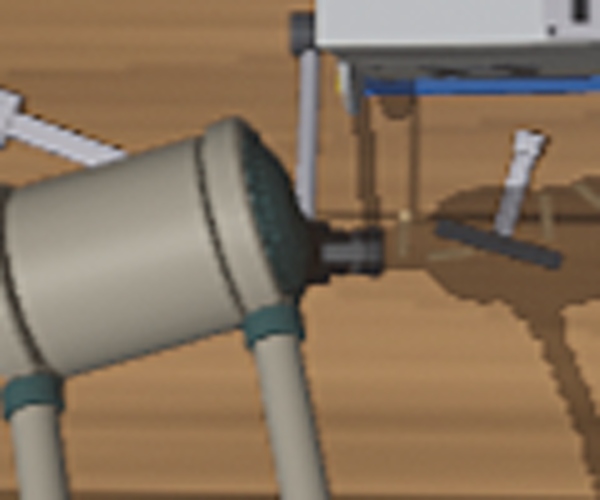

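The scene crop shows the ball at (303,257), directly below the fingertip at (292,190). In the top crop the wrist covers the ball, as expected. I'll descend around the ball.

Call:
send_rows --delta_pos '[[-0.0075,0,0.08],[0,0,0.08],[0,0,0.06],[0,0,0.035],[0,0,0]]' --angular '[[0,0,0],[0,0,0],[0,0,0],[0,0,0],[0,0,0]]'

```text
clock: 3.03
position: [0.4375, 0.2064, 0.0919]
ee_rot: [0.001, 0.715, -0.699, -0.0]
contact_force: [-1.1, 0.3, -0.4]
width: 0.0599
```

Call:
send_rows --delta_pos '[[0,0,0],[0,0,0],[0,0,0],[0,0,0],[0,0,0]]' --angular '[[0,0,0],[0,0,0],[0,0,0],[0,0,0],[0,0,0]]' --hand 0

```text
clock: 3.45
position: [0.4397, 0.2062, 0.0946]
ee_rot: [-0.001, 0.716, -0.698, 0.002]
contact_force: [1.5, -4.3, 2.6]
width: 0.0299
```

Call:
send_rows --delta_pos '[[0,0,0],[0,0,0]]' --angular '[[0,0,0],[0,0,0]]'

```text
clock: 3.62
position: [0.4397, 0.2061, 0.0947]
ee_rot: [-0.001, 0.716, -0.698, 0.002]
contact_force: [0.3, -5.0, 3.0]
width: 0.0297
```

Call:
send_rows --delta_pos '[[0,0,0],[0,0,0],[0.006,0.004,0.012],[0,0,0]]' --angular '[[0,0,0],[0,0,0],[0,0,0],[0,0,0]]' --hand 45

```text
clock: 3.95
position: [0.4356, 0.2044, 0.0874]
ee_rot: [0.0, 0.716, -0.698, -0.0]
contact_force: [-1.0, -0.2, 0.1]
width: 0.0454
```

Call:
send_rows --delta_pos '[[0,0,0],[0,0,0],[0,0,0],[0,0,0],[0,0,0]]' --angular '[[0,0,0],[0,0,0],[0,0,0],[0,0,0],[0,0,0]]' --hand 0

```text
clock: 4.37
position: [0.4358, 0.2059, 0.0877]
ee_rot: [-0.0, 0.715, -0.699, -0.001]
contact_force: [-1.5, 5.7, 1.1]
width: 0.03
```

Call:
send_rows --delta_pos '[[-0.004,-0.007,-0.025],[0,-0.007,-0.025],[0,-0.011,-0.024],[0,-0.011,-0.024],[0,0,0]]' --angular '[[0,0,0],[0,0,0],[0,0,0],[0,0,0],[0,0,0]]' --squeeze 60

```text
clock: 4.78
position: [0.4492, 0.2063, 0.127]
ee_rot: [0.002, 0.716, -0.699, -0.001]
contact_force: [-5.1, 0.4, 3.8]
width: 0.0296
```

Call:
send_rows --delta_pos '[[0,-0.014,-0.022],[0,-0.014,-0.022],[0,-0.015,-0.018],[0,-0.015,-0.018],[0,0,0]]' --angular '[[0,0,0],[0,0,0],[0,0,0],[0,0,0],[0,0,0]]'

```text
clock: 5.2
position: [0.4747, 0.207, 0.1594]
ee_rot: [0.0, 0.716, -0.698, 0.0]
contact_force: [-2.0, 1.4, -0.1]
width: 0.0294
```

Run:
```python
from h import *
s=manip.get_state();print(s["position"],s["contact_force"])
for n in("scene","top"):
    im=manip.get_image(n); u,v=proj(n,(.48,.207,.15)).astype(int)
    cv2.imwrite(f"pics/{n}2.png",cv2.resize(im[v-50:v+50,u-60:u+60],None,fx=5,fy=5,interpolation=cv2.INTER_CUBIC))
    print(u,v)
```

```text
[0.47474867 0.20701218 0.15944709] [-2.03108644  1.40951988 -0.05254712]
255 193
217 234
```

View pics/scene2.png

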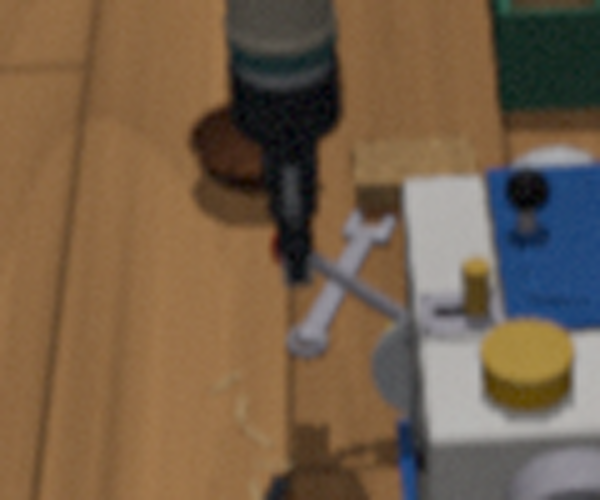

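Call:
send_rows --delta_pos '[[0,0,0],[0,0,0],[0,0,0]]' --angular '[[0,0,0],[0,0,0],[0,0,0]]' --hand 60

```text
clock: 5.55
position: [0.4749, 0.2073, 0.1596]
ee_rot: [-0.001, 0.716, -0.699, 0.001]
contact_force: [0.3, -0.0, -0.0]
width: 0.0598
```

Call:
send_rows --delta_pos '[[0,0,-0.06],[0,0,-0.09],[0,0,-0.09],[0,0,-0.09],[0.08,0,-0.06]]' --angular '[[0,0,0],[0,0,0],[0,0,0],[0,0,0],[0,0,0]]'

```text
clock: 5.97
position: [0.4762, 0.1789, 0.3189]
ee_rot: [-0.004, 0.717, -0.697, 0.001]
contact_force: [1.9, -0.9, 0.1]
width: 0.06
```

Run:
```python
from h import *
s=manip.get_state();print(s["position"],s["contact_force"])
print(proj("scene",(.4748,.208,.164)),proj("top",(.4748,.208,.164)))
for n in("scene","top"):
    im=manip.get_image(n); u,v=proj(n,(.48,.207,.15)).astype(int)
    cv2.imwrite(f"pics/{n}3.png",cv2.resize(im[v-50:v+50,u-60:u+60],None,fx=5,fy=5,interpolation=cv2.INTER_CUBIC))
    H,S,V=cv2.split(cv2.cvtColor(im,cv2.COLOR_BGR2HSV)); m=((H<6)|(H>174))&(S>150)&(V>60)
    m[:v-40]=0;m[v+40:]=0;m[:,:u-40]=0;m[:,u+40:]=0
    k,l,st,c=cv2.connectedComponentsWithStats(m.astype(np.uint8)); print(n,st[1:],c[1:])
```

```text
[0.4761564  0.17894705 0.31892917] [ 1.86880451 -0.93189954  0.08576067]
[253.49399131 190.70926103] [216.72843409 236.06344787]
scene [[250 187   7   9  48]] [[252.95833333 191.33333333]]
top [] []
```

View pics/scene3.png

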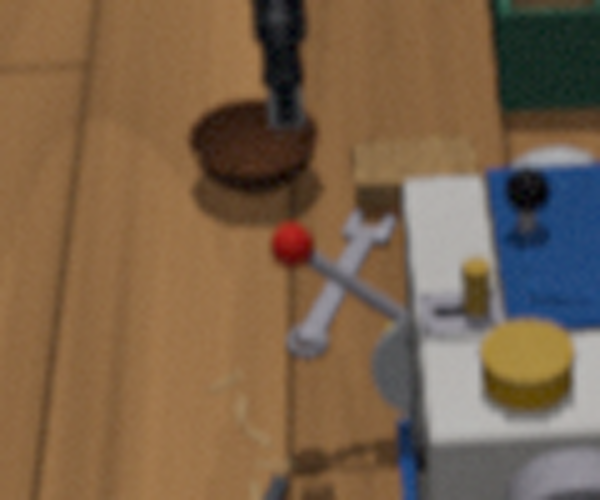

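View pics/top3.png

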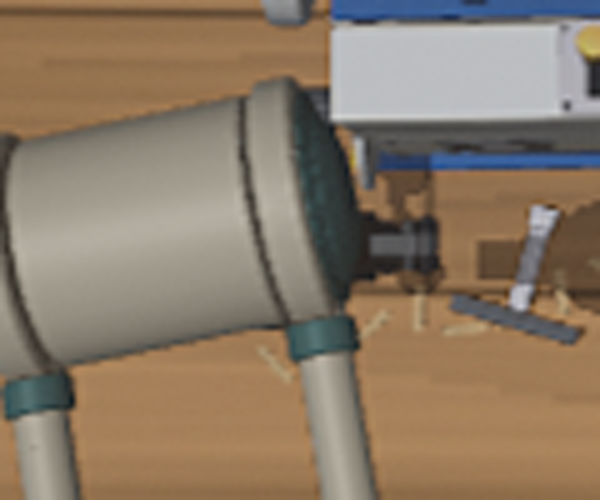

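The ball now sits at scene pixel (253.0,191.3). I predicted (253.5,190.7) for 45°, so the lever is within about 0.02 rad. Next I'll go to the cover knob.

Call:
send_rows --delta_pos '[[0.03,0,-0.08],[0.04,-0.09,0],[0.035,-0.095,0],[0.035,-0.095,0],[0.035,-0.095,0]]' --angular '[[0,0,0],[0,0,0],[0,0,0],[0,0,0],[0,0,0]]'

```text
clock: 6.48
position: [0.6277, 0.1084, 0.3466]
ee_rot: [-0.0, 0.716, -0.699, 0.0]
contact_force: [0.7, 0.0, 0.4]
width: 0.0599
```

Call:
send_rows --delta_pos '[[0,0,0],[0,0,0]]' --angular '[[0,0,0],[0,0,0]]'

```text
clock: 6.65
position: [0.6279, 0.108, 0.344]
ee_rot: [0.001, 0.715, -0.699, -0.001]
contact_force: [-0.2, 0.4, 0.1]
width: 0.0599
```

Run:
```python
from h import *
s=manip.get_state();print(s["position"],s["contact_force"])
for n in("scene","top"):
    im=manip.get_image(n); u,v=proj(n,(.62,.11,.27)).astype(int)
    cv2.imwrite(f"pics/{n}4.png",cv2.resize(im[v-50:v+50,u-60:u+60],None,fx=5,fy=5,interpolation=cv2.INTER_CUBIC))
    H,S,V=cv2.split(cv2.cvtColor(im,cv2.COLOR_BGR2HSV)); m=((H<6)|(H>174))&(S>150)&(V>60)
    u,v=proj(n,(.475,.208,.164)).astype(int)
    m[:v-40]=0;m[v+40:]=0;m[:,:u-40]=0;m[:,u+40:]=0
    k,l,st,c=cv2.connectedComponentsWithStats(m.astype(np.uint8)); print(n,st[1:],c[1:])
```

```text
[0.62789901 0.10799771 0.34398218] [-0.15932287  0.35476168  0.08781419]
scene [[250 187   7   9  49]] [[252.87755102 191.3877551 ]]
top [[212 233  10  10  84]] [[216.67857143 237.4047619 ]]
```

View pics/scene4.png

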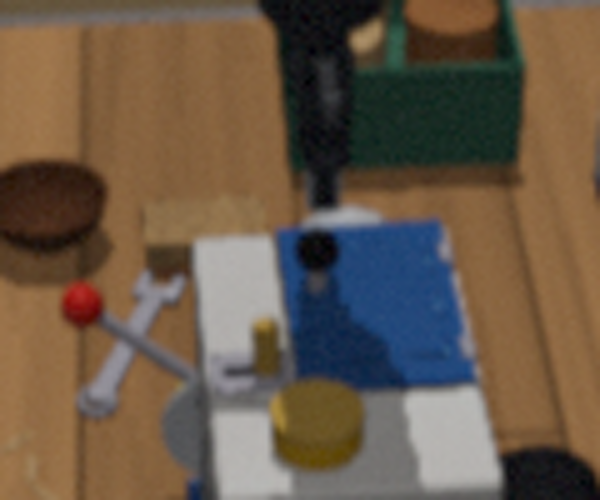

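View pics/top4.png

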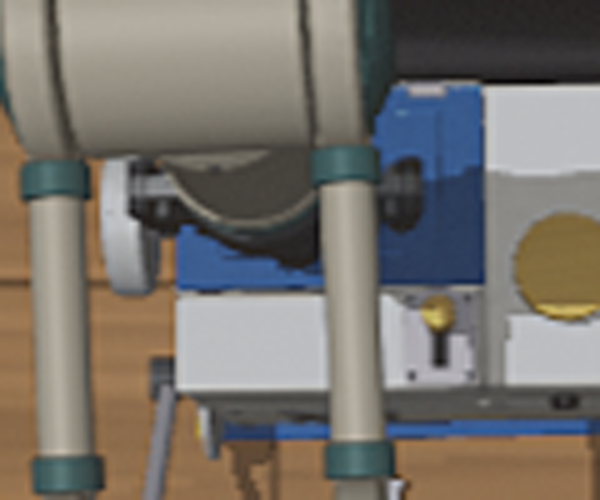

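The scene crop shows the fingers (323,190) above the black knob (317,250). The ball has stayed put.

Call:
send_rows --delta_pos '[[-0.011,0,0.06],[0,0,0.06],[0,0,0.05],[0,0,0.017],[0,0,0]]' --angular '[[0,0,0],[0,0,0],[0,0,0],[0,0,0],[0,0,0]]'

```text
clock: 7.17
position: [0.6239, 0.1139, 0.2708]
ee_rot: [0.001, 0.716, -0.698, -0.001]
contact_force: [-0.2, -0.0, 0.6]
width: 0.0599
```

Call:
send_rows --delta_pos '[[0,0,0],[0,0,0],[0,0,0],[0,0,0],[0,0,0]]' --angular '[[0,0,0],[0,0,0],[0,0,0],[0,0,0],[0,0,0]]' --hand 0 --squeeze 40

```text
clock: 7.58
position: [0.6267, 0.1133, 0.2744]
ee_rot: [-0.001, 0.716, -0.698, 0.001]
contact_force: [-1.0, 1.0, 5.5]
width: 0.0277
```

Run:
```python
from h import *
s=manip.get_state();print(s["position"],s["contact_force"])
p=tri((252.9,191.4),(216.7,237.4));print(p,np.arcsin((p[0][2]-.065)/.14))
```

```text
[0.62673228 0.11332589 0.27436128] [-1.01289739  0.98551016  5.53069908]
(array([0.47177689, 0.20861212, 0.16052114]), np.float64(0.0015087982872519228)) 0.7508957204022201
```

Call:
send_rows --delta_pos '[[0,0,0],[0,0,0],[0,-0.004,0.01],[0,0,0]]' --angular '[[0,0,0],[0,0,0],[0,0,0],[0,0,0]]' --hand 45

```text
clock: 7.92
position: [0.6277, 0.1132, 0.2669]
ee_rot: [0.001, 0.716, -0.698, -0.0]
contact_force: [-0.5, 0.1, 0.0]
width: 0.045
```

Call:
send_rows --delta_pos '[[0,0,0],[0,0,0],[0,0,0],[0,0,0],[0,0,0]]' --angular '[[0,0,0],[0,0,0],[0,0,0],[0,0,0],[0,0,0]]' --hand 0

```text
clock: 8.33
position: [0.6276, 0.1133, 0.2677]
ee_rot: [0.0, 0.716, -0.698, -0.0]
contact_force: [-0.5, 0.0, -2.4]
width: 0.0284
```

Call:
send_rows --delta_pos '[[0,-0.001,-0.003],[0,-0.001,-0.003],[0,0,0],[0,0,0]]' --angular '[[0,0,0],[0,0,0],[0,0,0],[0,0,0]]' --squeeze 50

```text
clock: 8.67
position: [0.6287, 0.1133, 0.2702]
ee_rot: [0.0, 0.716, -0.698, -0.0]
contact_force: [0.9, 0.5, -4.4]
width: 0.0278
```

Call:
send_rows --delta_pos '[[0,-0.002,-0.005],[0,-0.002,-0.005],[0,0,0],[0,0,0]]' --angular '[[0,0,0],[0,0,0],[0,0,0],[0,0,0]]'

```text
clock: 9.0
position: [0.6291, 0.1133, 0.2713]
ee_rot: [0.002, 0.716, -0.698, -0.002]
contact_force: [2.2, 1.3, -22.2]
width: 0.0277
```

The tug stopped hard: −22 N after about 3.5 mm, where a free cover would need about 3 N. So the bolt is caught. I'll lower the cover, release it and go to the catch.

Call:
send_rows --delta_pos '[[0,0.003,0.008],[0,0.003,0.008],[0,0,0]]' --angular '[[0,0,0],[0,0,0],[0,0,0]]'

```text
clock: 9.25
position: [0.6286, 0.1133, 0.27]
ee_rot: [-0.002, 0.716, -0.698, 0.002]
contact_force: [2.8, 0.4, -5.0]
width: 0.0275
```

Call:
send_rows --delta_pos '[[0,0,0],[0,0,0],[0,0,0]]' --angular '[[0,0,0],[0,0,0],[0,0,0]]' --hand 50

```text
clock: 9.5
position: [0.6283, 0.1131, 0.2706]
ee_rot: [-0.001, 0.716, -0.698, 0.001]
contact_force: [0.8, 0.1, -0.6]
width: 0.0497
```

Call:
send_rows --delta_pos '[[0,0,-0.06],[0,0,-0.06],[0,0,-0.05],[0,0,0]]' --angular '[[0,0,0],[0,0,0],[0,0,0],[0,0,0]]'

```text
clock: 9.83
position: [0.6296, 0.1133, 0.3425]
ee_rot: [-0.004, 0.716, -0.698, 0.004]
contact_force: [0.2, 0.4, 1.0]
width: 0.0499
```

Call:
send_rows --delta_pos '[[0.063,0.034,0],[0.063,0.033,0],[0.062,0.033,0],[0,0,0],[0,0,0]]' --angular '[[0,0,0],[0,0,0],[0,0,0],[0,0,0],[0,0,0]]' --hand 36

```text
clock: 10.25
position: [0.589, 0.0361, 0.3366]
ee_rot: [-0.0, 0.715, -0.699, 0.0]
contact_force: [0.1, 0.7, 0.3]
width: 0.0362
```

Run:
```python
from h import *
s=manip.get_state();print(s["position"],s["contact_force"])
for n in("scene","top"):
    im=manip.get_image(n); u,v=proj(n,(.6,.06,.27)).astype(int)
    cv2.imwrite(f"pics/{n}5.png",cv2.resize(im[v-50:v+50,u-60:u+60],None,fx=5,fy=5,interpolation=cv2.INTER_CUBIC))
```

```text
[0.58898609 0.03611159 0.33661289] [0.10911248 0.68009556 0.25690742]
```

View pics/scene5.png

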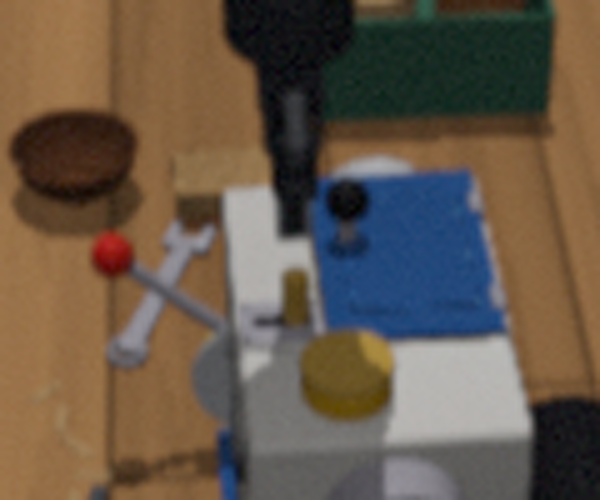

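View pics/top5.png

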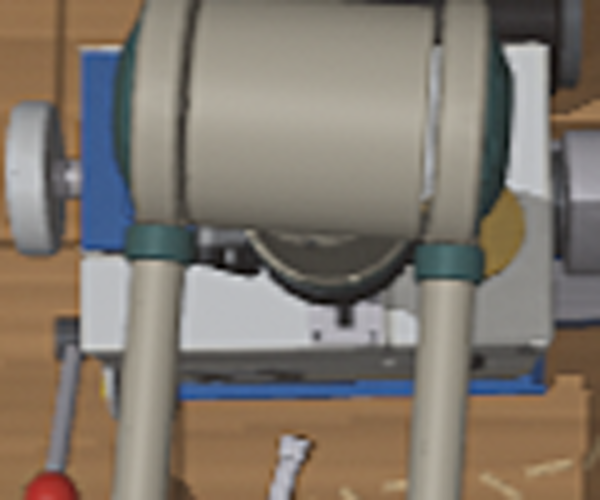

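The scene crop shows the fingers (290,235) directly above the brass pin (295,280). The tin is at (347,375), clear to the right.

Call:
send_rows --delta_pos '[[0,-0.005,0.06],[0,0,0.06],[0,0,0.045],[0,0,0.015],[0,0,0]]' --angular '[[0,0,0],[0,0,0],[0,0,0],[0,0,0],[0,0,0]]'

```text
clock: 10.77
position: [0.591, 0.0381, 0.2621]
ee_rot: [0.001, 0.716, -0.698, -0.002]
contact_force: [-0.0, 0.4, 0.6]
width: 0.0361
```

Call:
send_rows --delta_pos '[[0,0,0],[0,0,0],[0,0,0],[0,0,0],[0,0,0]]' --angular '[[0,0,0],[0,0,0],[0,0,0],[0,0,0],[0,0,0]]' --hand 0 --squeeze 40

```text
clock: 11.18
position: [0.5925, 0.0373, 0.2653]
ee_rot: [-0.001, 0.716, -0.698, 0.001]
contact_force: [1.3, 0.4, 1.9]
width: 0.0163
```

Call:
send_rows --delta_pos '[[0,0.01,0],[0,0.01,0],[0,0.01,0],[0,0.01,0],[0,0,0]]' --angular '[[0,0,0],[0,0,0],[0,0,0],[0,0,0],[0,0,0]]'

```text
clock: 11.6
position: [0.575, 0.0368, 0.2653]
ee_rot: [-0.001, 0.716, -0.698, 0.001]
contact_force: [1.4, 0.8, 6.1]
width: 0.0165
```

Call:
send_rows --delta_pos '[[0,0.003,0],[0,0,0],[0,0,0]]' --angular '[[0,0,0],[0,0,0],[0,0,0]]'

```text
clock: 11.85
position: [0.5747, 0.0368, 0.2653]
ee_rot: [-0.001, 0.716, -0.698, 0.001]
contact_force: [2.3, 1.2, 6.5]
width: 0.0162
```

Call:
send_rows --delta_pos '[[0,0,0],[0,0,0],[0,0,-0.06],[0,0,-0.06],[0,0,-0.06]]' --angular '[[0,0,0],[0,0,0],[0,0,0],[0,0,0],[0,0,0]]' --hand 36

```text
clock: 12.27
position: [0.5727, 0.0366, 0.3354]
ee_rot: [0.002, 0.716, -0.698, -0.002]
contact_force: [1.0, 0.4, 1.3]
width: 0.0363
```

Call:
send_rows --delta_pos '[[-0.063,-0.045,0],[-0.063,-0.046,0],[-0.062,-0.046,0],[0,0,0],[0,0,0]]' --angular '[[0,0,0],[0,0,0],[0,0,0],[0,0,0],[0,0,0]]' --hand 50

```text
clock: 12.68
position: [0.6267, 0.1141, 0.3341]
ee_rot: [0.002, 0.716, -0.698, -0.001]
contact_force: [-0.2, -0.5, -0.5]
width: 0.05
```

Run:
```python
from h import *
s=manip.get_state();print(s["position"],s["contact_force"])
for n in("scene",):
    im=manip.get_image(n); u,v=proj(n,(.6,.06,.27)).astype(int)
    cv2.imwrite(f"pics/{n}6.png",cv2.resize(im[v-50:v+50,u-60:u+60],None,fx=5,fy=5,interpolation=cv2.INTER_CUBIC))
```

```text
[0.62665836 0.1140662  0.33413718] [-0.1847512  -0.48427175 -0.46294066]
```

View pics/scene6.png

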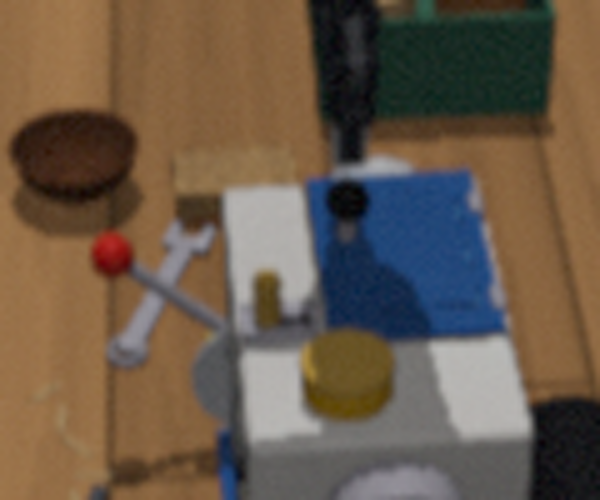

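The pin moved from crop column 295 to 267, about 17 mm toward the robot. I'll grasp the knob again.

Call:
send_rows --delta_pos '[[0.002,-0.003,0.06],[0,0,0.06],[0,0,0.035],[0,0,0.012],[0,0,0]]' --angular '[[0,0,0],[0,0,0],[0,0,0],[0,0,0],[0,0,0]]'

```text
clock: 13.15
position: [0.6269, 0.1113, 0.2678]
ee_rot: [0.002, 0.715, -0.699, -0.001]
contact_force: [0.6, 0.5, -0.1]
width: 0.0504
```

Call:
send_rows --delta_pos '[[0,0,0],[0,0,0],[0,0,0],[0,0,0],[0,0,0]]' --angular '[[0,0,0],[0,0,0],[0,0,0],[0,0,0],[0,0,0]]' --hand 0 --squeeze 50

```text
clock: 13.57
position: [0.6288, 0.1133, 0.271]
ee_rot: [-0.001, 0.716, -0.698, 0.0]
contact_force: [-1.6, 3.8, 6.6]
width: 0.0274
```

Call:
send_rows --delta_pos '[[0,0,0],[0,0,0],[-0.003,-0.002,0.01],[0,0,0]]' --angular '[[0,0,0],[0,0,0],[0,0,0],[0,0,0]]' --hand 45

```text
clock: 13.9
position: [0.6292, 0.1133, 0.2641]
ee_rot: [0.001, 0.716, -0.698, -0.0]
contact_force: [-0.1, 0.5, 0.3]
width: 0.045
```

Call:
send_rows --delta_pos '[[0,0,0],[0,0,0],[0,0,0],[0,0,0],[0,0,0]]' --angular '[[0,0,0],[0,0,0],[0,0,0],[0,0,0],[0,0,0]]' --hand 0

```text
clock: 14.32
position: [0.6292, 0.1134, 0.2649]
ee_rot: [0.0, 0.716, -0.698, 0.0]
contact_force: [-0.3, -0.3, -1.6]
width: 0.0276
```

Call:
send_rows --delta_pos '[[0,-0.008,-0.016],[0,-0.008,-0.016],[0,-0.01,-0.0145],[0,-0.01,-0.0145],[0,0,0]]' --angular '[[0,0,0],[0,0,0],[0,0,0],[0,0,0],[0,0,0]]'

```text
clock: 14.73
position: [0.6445, 0.1138, 0.291]
ee_rot: [-0.0, 0.716, -0.698, 0.001]
contact_force: [-1.7, -1.1, -4.6]
width: 0.0277
```

Call:
send_rows --delta_pos '[[0,-0.012,-0.013],[0,-0.012,-0.013],[0,-0.014,-0.011],[0,-0.014,-0.011],[0,0,0]]' --angular '[[0,0,0],[0,0,0],[0,0,0],[0,0,0],[0,0,0]]'

```text
clock: 15.15
position: [0.6662, 0.1144, 0.31]
ee_rot: [-0.001, 0.716, -0.698, 0.001]
contact_force: [-2.4, -3.2, -4.3]
width: 0.0275
```

Call:
send_rows --delta_pos '[[0.003,-0.016,-0.009],[0,-0.015,-0.009],[0,0,0],[0,0,0],[0,0,0]]' --angular '[[0,0,0],[0,0,0],[0,0,0],[0,0,0],[0,0,0]]'

```text
clock: 15.57
position: [0.6771, 0.1147, 0.316]
ee_rot: [-0.001, 0.716, -0.698, -0.001]
contact_force: [-1.8, 2.9, -5.8]
width: 0.0276
```

Run:
```python
from h import *
s=manip.get_state();print(s["position"],s["contact_force"],s["width"])
for n in("scene","top"):
    im=manip.get_image(n); u,v=proj(n,(.6,.1,.27)).astype(int)
    cv2.imwrite(f"pics/{n}7.png",cv2.resize(im[v-50:v+50,u-60:u+60],None,fx=5,fy=5,interpolation=cv2.INTER_CUBIC))
    H,S,V=cv2.split(cv2.cvtColor(im,cv2.COLOR_BGR2HSV)); m=((H<6)|(H>174))&(S>150)&(V>60)
    u,v=proj(n,(.475,.208,.164)).astype(int)
    m[:v-40]=0;m[v+40:]=0;m[:,:u-40]=0;m[:,u+40:]=0
    k,l,st,c=cv2.connectedComponentsWithStats(m.astype(np.uint8)); print(n,st[1:],c[1:])
```

```text
[0.67705606 0.11466515 0.31603307] [-1.79558315  2.9234329  -5.78557381] 0.027566305272765386
scene [[250 187   7   9  48]] [[252.95833333 191.33333333]]
top [] []
```

View pics/scene7.png

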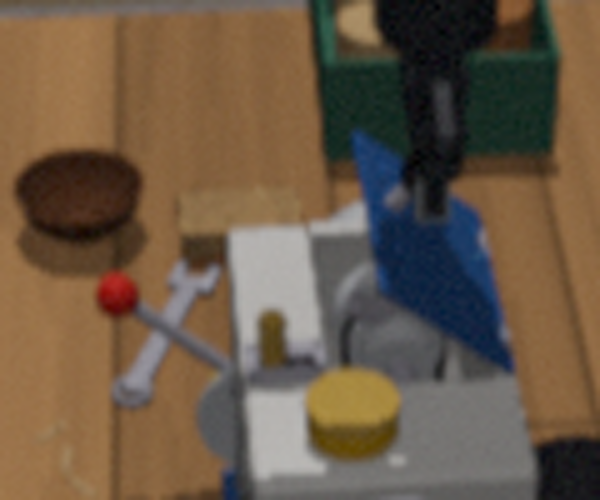

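View pics/top7.png

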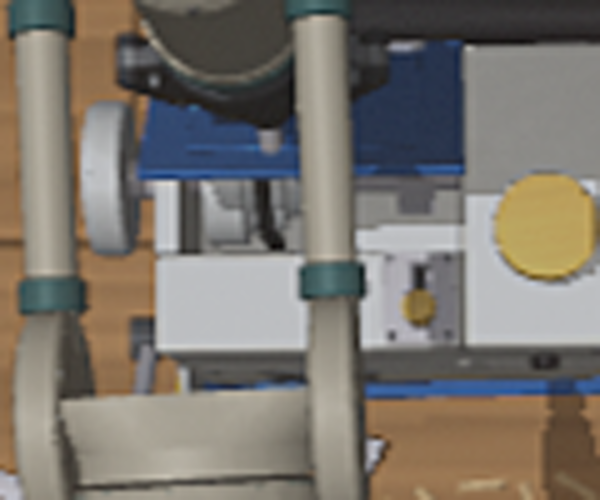

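The cover is clearly open (blue plate edge at scene crop (360,135) to (385,285)) with the knob between the fingers. The bolt is drawn and the lever ball hasn't moved. I'll cross-check the angle from the plate's front edge in both views, then hold still briefly.

Call:
send_rows --delta_pos '[[0,0,0],[0,0,0],[0,0,0],[0,0,0],[0,0,0]]' --angular '[[0,0,0],[0,0,0],[0,0,0],[0,0,0],[0,0,0]]'

```text
clock: 16.08
position: [0.6769, 0.1147, 0.3159]
ee_rot: [-0.001, 0.716, -0.698, -0.001]
contact_force: [-1.2, 5.1, -6.3]
width: 0.0275
```

Run:
```python
from h import *
o=lambda n:proj(n,(.6,.1,.27)).astype(int)-[60,50]
T=lambda u,v:o("top")+np.array([u,v])/5
S=lambda u,v:o("scene")+np.array([u,v])/5
# front-right corner: scene (382,290), top (463,176); front-left: scene (357,133), top (137,176)
for a,b in(((382,290),(463,176)),((357,133),(137,176))):
    p,e=tri(S(*a),T(*b)); print(p,e,"angle by height",np.arcsin((p[2]-.235)/.111))
s=manip.get_state();print(s["position"],s["contact_force"],s["width"])
```

```text
[0.63859684 0.01374644 0.30477954] 0.005919524800978545 angle by height 0.6798090436871385
[0.63648787 0.1827012  0.30313979] 0.004835426150362767 angle by height 0.6609562630320324
[0.67685317 0.11467602 0.31593294] [-1.20915815  5.12577882 -6.27763024] 0.027465693858913447
```

The two angle estimates, 0.66–0.68 from vision and 0.75 from TCP travel, are both above the limit. I'll add a little margin.

Call:
send_rows --delta_pos '[[-0.0015,-0.007,-0.004],[0,-0.007,-0.003],[0,0,0],[0,0,0],[0,0,0]]' --angular '[[0,0,0],[0,0,0],[0,0,0],[0,0,0],[0,0,0]]'

```text
clock: 16.5
position: [0.6826, 0.1148, 0.3188]
ee_rot: [-0.0, 0.716, -0.698, -0.0]
contact_force: [-1.9, 4.7, -6.8]
width: 0.0275
```

Call:
send_rows --delta_pos '[[0,0,0],[0,0,0],[0,0,0],[0,0,0],[0,0,0]]' --angular '[[0,0,0],[0,0,0],[0,0,0],[0,0,0],[0,0,0]]'

```text
clock: 16.92
position: [0.6826, 0.1148, 0.3187]
ee_rot: [-0.0, 0.716, -0.698, -0.0]
contact_force: [-1.9, 4.5, -6.6]
width: 0.0272
```

Run:
```python
from rig import manip
print(manip.sign_off())
```

```text
the job is handed in; nothing more can be done
None
```

I handed the job in at about 17 s of the 64 s, with the cover held open by its knob and the lever standing near 45°. The sign-off gave no verdict, so these are my own last checks:

- **Lever:** I pinched the ball and raised it along its arc to about 0.75 rad, measured across both views, against the 0.665–0.905 band. In the last scene picture the ball had not moved.
- **Tug:** the cover rose about 3.5 mm and stopped hard at about 22 N, so the bolt was caught. I set the cover back down before touching the bolt.
- **Bolt:** I drew the pin back about 17–18 mm. The next picture showed it displaced, and the cover then lifted freely.
- **Cover:** it is at rest, with the knob gripped at 50 N and about 7 N of downward load on the wrist.
    - My two angle estimates disagreed: about 0.67 rad from the plate's corners (where the views missed each other by 5–6 mm) and about 0.75 rad from the gripper's travel. Both are above 0.58 rad.
    - I raised it roughly another 0.06 rad for margin and did not take a picture after that.
- **Other things:** the tin, bowl, spanner and sanding block looked unmoved in the later pictures. I did not measure their positions. I did not check the gouge, the blank or the chuck key at the end; the arm never went near the gouge or the blank.

Each ball read about 2–2.5 mm under its nominal size in the grip. I re-gripped the lever ball once and the cover knob twice, slightly lower each time, because the first pinch sat a little above the centre.

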